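# Isolate the etching press and hold its sprung T-key home in the pressure screw

### The arm

A 7-joint arm with a two-finger parallel gripper is mounted at the origin on the work surface. World frame = base frame: x ahead of the robot, y to its left, z up, the work surface at z = 0. Lengths are in mm, angles in rad, forces in N, time in s.
With the tool pointing down it reaches from about 425 to 800 mm from the base axis. Payload 8.3 kg.
Tool frame: the origin (TCP) lies midway between the tips of the shut fingers; the grasp point (between the pads) lies 19 mm behind it; z points along the fingers, y is the line along which they close (so a half turn about z gives the same grasp; the last joint's range is limited). The gripper opens to 85 mm and grips with 20 to 120 N. Pads are 22 mm wide; open, the fingers measure 114 mm over their backs; the gripper's body (76 mm by 85 mm) begins 54 mm behind the grasp point. The pads swing forward as they close: fully open they stand 13 mm farther back than shut.
Start: joints at [-1.255, 0.383, 0.016, 1.37, -0.006, 1.388, -0.046], TCP at [231.076, 580.695, 231.279] pointing down, gripper open.
Joint ranges: [-2.95, 2.95], [-0.25, 2.06], [-1.52, 1.56], [0.18, 2.33], [-1.44, 4.58], [0.02, 2.06], [-3.01, 3.01]. Speed limits (rad/s): [2.39, 2.39, 3.01, 3.01, 3.14, 3.14, 3.14].

### API

Orientations are given as a rotation vector (axis times angle).
In Python, from cell import ctrl gives the robot as it stands.
- The arm moves only by the tool drive_tool, never from a script. Its argument "increments" is a list of rows, each a list of 3 entries, a list of its own where there are three numbers: the finger opening in cm, from 0 to 8.54, then the shift along the tool's x, y, z in cm, then the turn about the tool's z in degrees. In form: [[hand, [tx, ty, tz], twist], ...]. A call has 1 to 10 rows; each row is the pose to reach, as a shift and turn from the pose commanded when the call began, along the tool's axes at that moment; what a row does not reach only later rows make up. A row lasts 1/8 s, in which the tool goes at most 62.5 mm and 10.7 degrees, less where a joint would pass 70% of its speed; a pose out of reach is approached as far as the arm can. A call with a gripper value outside its range is refused whole. The fingers move at their own pace and stop on an object; "force" is the grip in N (left out, the last holds). Time passes only in rows, so rows that repeat a pose let the fingers close. It gives the time, the measured TCP pose, the force, the opening and the grip force at its end, in the units of the state.
- ctrl.state(): the state, without advancing time (a new reading comes with each control period).
- ctrl.get_image(name): name is "side" or "top" or "wrist"; returns a dict with "image" (384x512x3 uint8, blue, green, red), "mtx" (3x3 intrinsics, pixels), "k1" (the pictures are not rectified: a ray, as slopes to the right and down, at radius r is drawn at 1 + k1 r^2 times it, then the intrinsics apply), "T" (4x4, takes a point from camera to world coordinates); the wrist camera has in their place "T_tool_cam" (4x4, takes a point from camera to tool coordinates, whose origin is the TCP and whose axes are the flange's). Camera axes: x right, y up, looking along -z (the intrinsics and any distortion apply to the point x, -y, -z); pixel columns grow to the right and rows downward; lengths in mm; the calibration is good to about 2 mm. A picture is of the moment at which its call begins: read the wrist's pose just before it. There is no depth.
- ctrl.job_done(): hands the job in; it is judged then, once.
Trained networks look in the newest picture that a camera, given by its name, has taken for a name from the list of things; names that differ only in an ending like _2 or _b are one class to them, and where a whole thing is asked for, a point or a joint stands for the part that bears it (a point fixed in the world has none). Each returns a list of dicts, best first, with "confidence" (0 to 1); they miss things now and then, are a little off and sometimes report something else, mostly with a low value. They report only what shows in the picture. A call takes as long as a camera call.
- ctrl.spot_in(query, camera): "extent" ([left, top, right, bottom] in pixels, round what is visible of it).
The state is a dict: "time_s": time; "qpos": joint angles; "joint_vel": joint speeds; "joint_efforts": joint torques, N m; "position": TCP position; "orientation": TCP orientation; "ft_force": force on the tool from outside, world axes, zero at the start; "wrist_torque": the same for the moment, N m; "grip_width": opening from 0.0 (shut) to 1.0 (fully open); "grasp_force": force on a finger pad.
Only numpy, scipy, OpenCV 4.12 (cv2) and the standard library are available. Lean on these libraries where they do the work, as an engineer would, in place of code of your own. Each camera call takes 0.05 s, during which the arm holds its last target. There are 200 camera calls.

### The job

Make the etching press safe by turning the rotary isolator on its drive housing a quarter turn anticlockwise (seen from above) to off. Then take the T-key out of the wooden tool block and fit it into the pressure screw on the cheek away from the drive housing: push it in, turn it until its key slips into the keyway, and keep pushing until its collar sits on the screw head. The screw has a spring that pushes the key back out, so finish with the T-key still gripped and held fully home, and do not knock the ink tin, brayer or type blocks about.

Things in the scene. Friction and masses are not known exactly. Their poses are not given: they have to be found in the camera images.
- isolator (a joint): rotary isolator on the press's drive housing: 0 = on (grip bar along the press bed), 1.571 = off (across it); turns about the vertical, growing anticlockwise seen from above. It starts on. An over-centre spring (at most 0.14 N m) snaps it to the nearer end when let go, changing side at 0.785
- isolator_grip (a point): centre of the isolator's black grip bar, on its turning axis. Bar 52 mm long, 14 mm wide, 30 mm high, on a disc 48 mm across and 8 mm thick; the bar's top is 14 mm above this point, the disc's top 15 mm below, the housing's flat top 29 mm below. x along the bar (turns with it), z up
- key_grip (a point): centre of the dark head of the steel T-key, the place to grip: 20 mm wide (its x), 30 mm long (its y), 24 mm high; z up along the shaft. A cross bar 12 mm thick runs along y, 120 mm over its ends. 16 mm shaft below; tip 90 mm below this point. Mass 0.27 to 0.37 kg. It starts upright in a loose hole of the tool block, its collar resting on the block's top
- key_collar (a point): on the T-key's axis, centre of the underside of its collar (33 mm across, 8 mm thick), 50 mm below key_grip, axes alike. Below it 40 mm of 16 mm shaft, the last 8 mm tapering to an 8 mm nose. One feather key, 6 mm wide, stands 4 mm out of the shaft on the -x side, from 6 to 22 mm below the collar
- hub_mouth (a point): centre of the top face of the steel pressure screw head (44 mm across, 46 mm high) on the cheek away from the drive housing, the robot's left; z up. It has a bore 18 mm across with a keyway 8.5 mm wide on its -x side, out to 13.5 mm from the axis, both open at the top, over 42 mm deep. This frame turns with the screw. The other cheek has a like screw, not to be used
- screw_left (a joint): angle of that pressure screw about the vertical; the keyway points along the press's -x at 0, growing anticlockwise. Starts within +-0.5; about 1 N m to turn. The T-key's nose enters at any angle, 18 mm deep, until the feather key lands on the top face; with the x axes of key_grip and hub_mouth within 0.1 rad it slips on in (with side play up to 0.25 rad off it may start in and bind until squared up), home at 40 mm
- ejector_left (a joint): travel of the spring ejector in that bore: 0 at rest, its face 30 mm deep; 0.010 with the T-key home, its collar on the top face. It pushes up with 6 N at 0 and 10 N at 0.010, so a T-key let go comes back up about 10 mm
- press: the etching press, fixed; origin on the table under the middle of its rollers. x along the bed (bed 420 mm long, 200 mm wide, top at 95 mm), rollers along y, cheeks and screws at y = +130 and -130 mm, cheek caps 165 mm high, drive housing 125 mm high at y = -144 to -259 mm
- tool_block: fixed hardwood block, 75 mm (x) by 150 mm (y) by 58 mm high, origin under its centre; T-key hole, 29 mm across, at y = -30 mm; two small hex keys stand at y = +45 mm, up to 91 mm above the table
- ink_tin: closed ink tin, 92 mm across, 64 mm high, origin under its centre; leave alone
- brayer: hand ink roller lying on the glass slab to the robot's right: roller 40 mm by 100 mm along its y, wooden handle towards its -x, 185 mm long in all; origin under the roller; leave alone
- type_a: wood type block 45 x 35 x 23 mm, origin under its centre; leave alone
- type_b: wood type block 60 x 30 x 23 mm, origin under its centre; leave alone

How it is judged:
By the outcome, as a careful person would: the job done as asked, in the order asked, and still so for the second after the job is handed in, while the arm keeps its last pose, push and grip.
It also fails if it takes over 58 s, if anything falls off the work surface, if the arm or the gripper's body presses on something with over 40 N, if the wrist force passes 120 N, or if a joint passes its speed limit or range.

## Working session

There is one attempt and no reset: what is moved stays moved. The work goes in short steps, Python scripts to look and compute and a tool call to move; the robot and the scene stay as the last step left them, time stands still between calls to the robot, and variables do not carry over. Pictures are saved under pics/ and viewed, at most 10 in all, crops included, and the job is handed in when it is done.

Besides the shell and the picture viewer there is one more tool, called after "Call:" as a command line: name --argument value ..., lists and objects as JSON in quotes. drive_tool: Moves the arm, as the interface text tells. Its arguments: {"type":"object","properties":{"increments":{"type":"array"},"force":{"type":"number"}},"required":["increments"]}

```bash
mkdir -p pics; ls; cat > h.py <<'E'
import numpy as np, cv2
from scipy.spatial.transform import Rotation as R
from cell import ctrl
def toolT(s):
    T=np.eye(4);T[:3,:3]=R.from_rotvec(s["orientation"]).as_matrix();T[:3,3]=s["position"];return T
def grab(n):
    s=ctrl.state();d=ctrl.get_image(n)
    d["Tw"]=np.array(d["T"]) if "T" in d else toolT(s)@np.array(d["T_tool_cam"])
    return d
def ray(d,u,v):
    m=np.array(d["mtx"]);q=np.array([(u-m[0,2])/m[0,0],(v-m[1,2])/m[1,1]]);p=q.copy()
    for _ in range(20): p=q/(1+d["k1"]*(p@p))
    T=d["Tw"];return T[:3,3],T[:3,:3]@np.array([p[0],-p[1],-1.])
def onz(d,u,v,z):
    o,r=ray(d,u,v);return o+r*(z-o[2])/r[2]
def proj(d,P):
    T=d["Tw"];c=T[:3,:3].T@(np.array(P,float)-T[:3,3]);p=np.array([c[0],-c[1]])/-c[2]
    p=p*(1+d["k1"]*(p@p));m=np.array(d["mtx"]);return np.array([m[0,0]*p[0]+m[0,2],m[1,1]*p[1]+m[1,2]])
def tri(rays):
    A=np.zeros((3,3));b=np.zeros(3)
    for o,r in rays:
        r=r/np.linalg.norm(r);M=np.eye(3)-np.outer(r,r);A+=M;b+=M@o
    p=np.linalg.solve(A,b)
    return p,[np.linalg.norm(np.cross(p-o,r/np.linalg.norm(r))) for o,r in rays]
E
python3 - <<'E'
from h import *
np.set_printoptions(precision=1,suppress=True)
s=ctrl.state();print(s)
ims=[]
for n in("top","side"):
    d=grab(n);print(n,d["Tw"].tolist(),d["k1"]);im=d["image"].copy();cv2.imwrite(f"pics/{n}.png",im)
    for q in("isolator","isolator_grip","key_grip","key_collar","hub_mouth","press","tool_block","ink_tin","brayer","type_a"):
        for r in ctrl.spot_in(q,n)[:3]: print(n,q,round(r["confidence"],2),np.round(r["extent"],0))
    ims.append(cv2.resize(im,(800,600)));cv2.imwrite(f"pics/{n}_b.png",ims[-1])
E
```

```text
pics
{'time_s': 0.0, 'qpos': array([-1.3,  0.4,  0. ,  1.4, -0. ,  1.4, -0. ]), 'joint_vel': array([-0.,  0.,  0., -0., -0.,  0., -0.]), 'joint_efforts': array([ -0. , -62.8,   0.8, -37.2,   0. ,   0. ,   0. ]), 'position': array([230.9, 580.2, 230.3]), 'orientation': array([-0.6, -3.1,  0. ]), 'ft_force': array([-0.1,  0.6,  0.3]), 'wrist_torque': array([ 0. ,  0. , -0.1]), 'grasp_force': 0.0, 'grip_width': 0.9934268552900304}
top [[-0.0358158356588261, 0.9776681768653137, -0.20708008562127186, 185.7550908133331], [-0.9993576376702266, -0.03529559427991538, 0.00620749986803623, 19.409625746468034], [-0.0012401396066638666, 0.20716939197014833, 0.9783043008616874, 1566.3766591035167], [0.0, 0.0, 0.0, 1.0]] -0.06652928240781489
top isolator 0.46 [315. 168. 330. 188.]
top isolator_grip 0.65 [312. 167. 329. 188.]
top key_grip 0.77 [136. 215. 173. 229.]
top key_grip 0.7 [139. 119. 173. 152.]
top key_collar 0.8 [133. 220. 175. 228.]
top key_collar 0.36 [315. 168. 330. 187.]
top hub_mouth 0.61 [194. 158. 211. 178.]
top press 0.82 [198. 100. 337. 241.]
top press 0.61 [ 98. 169. 110. 185.]
t
[... 324 characters left out ...]
28116694312349894, 0.5085633656963999, -0.8138233550139345, -984.5236657399877], [-0.016213858794651627, 0.8453955003624967, 0.5338947075499353, 809.8049939565947], [0.0, 0.0, 0.0, 1.0]] -0.13031733163795464
side isolator 0.77 [281. 232. 300. 249.]
side isolator_grip 0.61 [276. 229. 300. 254.]
side key_grip 0.67 [210. 167. 222. 185.]
side key_collar 0.65 [257. 163. 268. 175.]
side key_collar 0.63 [213. 165. 222. 186.]
side hub_mouth 0.69 [258. 162. 268. 176.]
side press 0.85 [208. 161. 379. 297.]
side press 0.72 [276. 230. 299. 254.]
side tool_block 0.76 [200. 172. 226. 204.]
side ink_tin 0.67 [275. 167. 300. 189.]
side brayer 0.89 [290. 336. 346. 384.]
side type_a 0.81 [212. 332. 231. 364.]
```

View pics/top_b.png

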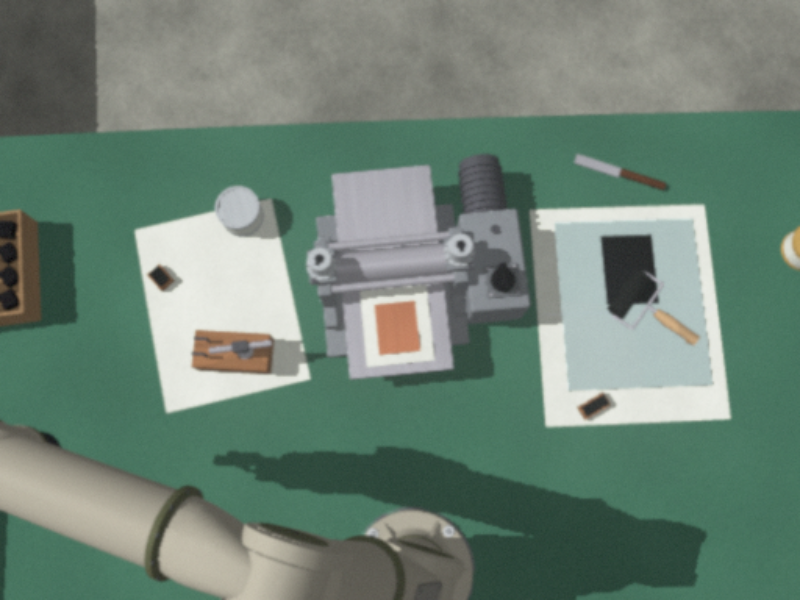

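View pics/side_b.png

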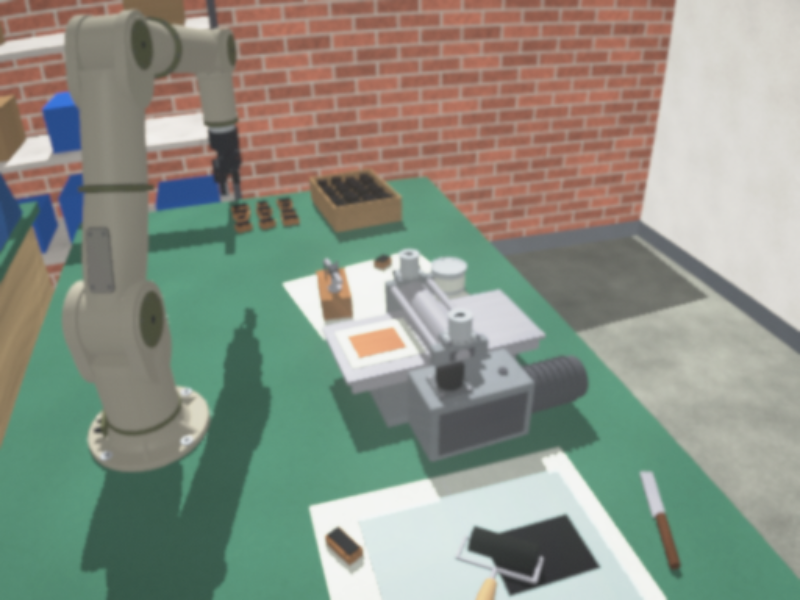

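```bash
python3 - <<'E'
from h import *
np.set_printoptions(precision=1,suppress=True)
a=grab("top");b=grab("side")
c=lambda e:((e[0]+e[2])/2,(e[1]+e[3])/2)
for n,p,q in(("iso",(321,177.5),(289,241)),("hub",(203,167),(263,169)),("key",(154.5,223),(217,175))):
    print(n,tri([ray(a,*p),ray(b,*q)]))
print(R.from_rotvec(ctrl.state()["orientation"]).as_matrix(),grab("wrist")["T_tool_cam"])
for n,u,v,z in(("iso",321,177.5,145),("hub",203,167,190),("key",154.5,223,120),("tin",155,133,64),("handleR",448,200,20)): print(n,onz(a,u,v,z))
E
```

```text
iso (array([ 548.5, -192.1,  138.7]), [np.float64(1.000351988234445), np.float64(1.0003519882343386)])
hub (array([582.5, 155.4, 177.9]), [np.float64(0.9926326989197465), np.float64(0.9926326989198555)])
key (array([443.3, 312.6,  94.6]), [np.float64(7.940234429860535), np.float64(7.940234429860435)])
[[-0.9  0.4 -0. ]
 [ 0.4  0.9 -0. ]
 [ 0.  -0.  -1. ]] [[   0.     1.     0.3   73.9]
 [   1.    -0.     0.    -0. ]
 [   0.     0.3   -1.  -141.9]
 [   0.     0.     0.     1. ]]
iso [ 545.9 -191.   145. ]
hub [578.  154.4 190. ]
key [431.  307.9 120. ]
tin [733.  319.6  64. ]
handleR [ 488.5 -616.4   20. ]
```

The top view (800-px scale) shows the left screw at (320,258), the right screw at (460,245), the isolator at (503,280) and the key at (243,348) in the block, left of the press. The side view agrees, with the left screw top at (408,254).

```bash
python3 - <<'E'
from h import *
np.set_printoptions(precision=3,suppress=True)
a=grab("top");b=grab("side");k=.64
L,l=tri([ray(a,320*k,256*k),ray(b,408*k,254*k)]);Q,q=tri([ray(a,461*k,242*k),ray(b,460*k,315*k)])
print(L,l,Q,q,np.linalg.norm(L-Q))
d=(L-Q)[:2];print("press yaw deg",np.degrees(np.arctan2(d[1],d[0]))-90)
e=onz(a,210*k,349*k,108)-onz(a,271*k,344*k,108);print("bar heading",np.degrees(np.arctan2(e[1],e[0])),np.linalg.norm(e))
m=R.from_rotvec(ctrl.state()["orientation"]).as_matrix();print(m)
t=np.array([548,-192,231])-ctrl.state()["position"];print("tool shift to iso",m.T@t)
E
```

```text
[578.315 147.716 208.281] [np.float64(3.552823170275534), np.float64(3.5528231702757296)] [ 596.431 -110.978  208.   ] [np.float64(2.845269663800235), np.float64(2.84526966380007)] 259.32842193412114
press yaw deg 4.005707203480924
bar heading 92.74110750053528 117.6624483062946
[[-0.929  0.37  -0.   ]
 [ 0.37   0.929 -0.   ]
 [ 0.    -0.    -1.   ]]
tool shift to iso [-580.19  -600.695    0.306]
```

Call:
drive_tool --increments '[[7,[-3.5,-3.7,-3],10],[7,[-7.5,-7.8,-5],20],[7,[-11.5,-11.9,-6],30],[7,[-15.5,-16,-6],40],[7,[-19.5,-20.2,-6],50],[7,[-23.4,-24.2,-6],60],[7,[-27.3,-28.2,-6],70],[7,[-31.2,-32.3,-6],80],[7,[-35,-36.3,-6],90],[7,[-39,-40.4,-6],100]]'

```text
time_s: 2.6
position: [444.4, 59.5, 291.6]
orientation: [-2.747, -1.523, -0.002]
ft_force: [1.7, 0.6, -0.6]
grip_width: 0.82
grasp_force: 0.0
```

```bash
cat >> h.py <<'E'
def go(p,ydeg):
    s=ctrl.state();T=toolT(s);h=np.degrees(np.arctan2(T[1,1],T[0,1]))
    tw=(h-ydeg+180)%360-180
    print("at",np.round(s["position"],1),"yhead %.1f"%h,"j7 %.2f"%s["qpos"][6],"t %.2f"%s["time_s"],"shift cm",np.round(T[:3,:3].T@(np.array(p)-s["position"])/10,2),"twist %.1f"%tw,"tilt",np.round(T[:2,2],3),"F",np.round(s["ft_force"],1))
E
python3 -c "
from h import *
go([535,-192,260],-86)"
```

```text
at [444.4  59.5 291.6] yhead -32.0 j7 -0.78 t 2.60 shift cm [-16.53  21.01   3.15] twist 54.0 tilt [0.001 0.001] F [ 1.7  0.6 -0.6]
```

Call:
drive_tool --increments '[[7,[-3.2,4.1,0.5],10],[7,[-6.5,8.2,1],20],[7,[-9.8,12.4,1.5],30],[7,[-13,16.6,2],40],[7,[-16.5,21,2.5],50],[7,[-16.5,21,3],54],[7,[-16.5,21,3],54]]'

```text
time_s: 3.48
position: [535.8, -190.0, 260.7]
orientation: [3.139, 0.117, -0.002]
ft_force: [0.2, 0.3, -0.4]
grip_width: 0.819
grasp_force: 0.0
```

```bash
cat >> h.py <<'E'
def look(name,*qs):
    d=grab("wrist");cv2.imwrite(f"pics/{name}.png",d["image"]);np.savez(f"pics/{name}.npz",mtx=d["mtx"],k1=d["k1"],Tw=d["Tw"])
    for q in qs:
        for r in ctrl.spot_in(q,"wrist")[:2]: print(q,round(r["confidence"],2),np.round(r["extent"],0))
    return d
def load(name):
    z=np.load(f"pics/{name}.npz");return {"mtx":z["mtx"],"k1":float(z["k1"]),"Tw":z["Tw"]}
E
python3 -c "
from h import *
go([548,-192,260],-86)
d=look('w1','isolator_grip')
print(proj(d,[548,-192,168]))"
```

```text
at [ 535.8 -190.   260.7] yhead -85.7 j7 -1.01 t 3.48 shift cm [1.21 0.29 0.06] twist 0.3 tilt [-0.001 -0.   ] F [ 0.2  0.3 -0.4]
[261.05054728 177.58870275]
```

View pics/w1.png

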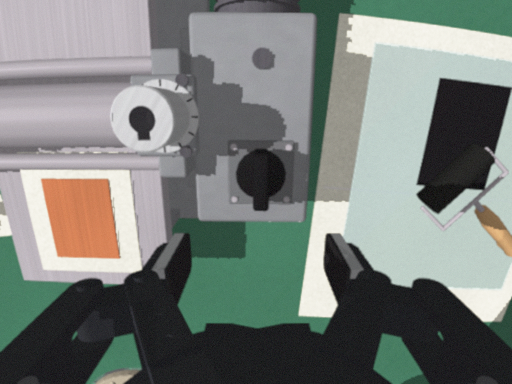

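```bash
python3 -c "
from h import *
d=load('w1');im=cv2.imread('pics/w1.png')
g=im[135:220,230:295].max(2)
m=(g<32).astype(np.uint8);n,l,s,c=cv2.connectedComponentsWithStats(m);i=1+np.argmax(s[1:,4]);print(s[i],c[i]+[230,135])
for y in range(0,85,4):
  xs=np.where(l[y]==i)[0]
  if len(xs): print(y+135,xs.min()+230,xs.max()+230)
print(d['Tw'][:3,3])
print('disc',onz(d,261,174,139),'bar bottom end top',onz(d,261.5,210,168),onz(d,261.5,210,138))
for p in([548,-192,168],[548-26,-192,168],[548+26,-192,168],[548-24,-192,139],[548+24,-192,139]):print(p,proj(d,p))
"
```

```text
[ 24  14  31  61 809] [270.9592089  174.99011125]
151 254 267
155 255 273
159 260 279
163 265 281
167 266 283
171 264 284
175 261 284
179 262 284
183 264 282
187 264 280
191 264 276
195 262 271
199 260 266
203 261 266
207 261 266
[ 606.81448871 -184.04183224  402.4296994 ]
disc [ 544.19798945 -192.66138914  139.        ] bar bottom end top [ 519.02064736 -194.69238236  168.        ] [ 507.78565773 -196.05533469  138.        ]
[548, -192, 168] [261.05054728 177.58870275]
[522, -192, 168] [258.68157543 206.57369208]
[574, -192, 168] [263.56048286 146.82706829]
[524, -192, 139] [258.6579005 194.3227615]
[572, -192, 139] [262.6722955  144.51009646]
```

```bash
python3 -c "
from h import *
go([545,-193.5,143],-86)"
```

```text
at [ 536.2 -188.8  261.5] yhead -85.5 j7 -1.00 t 3.58 shift cm [ 0.84  0.54 11.85] twist 0.5 tilt [0. 0.] F [-0.6  0.2  0.6]
```

Call:
drive_tool --increments '[[4,[0.9,0.45,5],0],[4,[0.9,0.45,9],0],[4,[0.9,0.45,11.7],0],[1,[0.9,0.45,11.7],0],[1,[0.9,0.45,11.7],0],[1,[0.9,0.45,11.7],0],[1,[0.9,0.45,11.7],0]]' --force 30

```text
time_s: 4.45
position: [545.5, -192.5, 145.0]
orientation: [-3.138, -0.119, -0.001]
ft_force: [-2.5, 5.1, -1.6]
grip_width: 0.153
grasp_force: 34.7
```

Call:
drive_tool --increments '[[1,[0,0,0],-10],[1,[0,0,0],-20],[1,[0,0,0],-30],[1,[0,0,0],-40],[1,[0,0,0],-50],[1,[0,0,0],-60],[1,[0,0,0],-70],[1,[0,0,0],-80],[1,[0,0,0],-90],[1,[0,0,0],-90]]'

```text
time_s: 5.7
position: [544.2, -191.3, 145.0]
orientation: [-2.13, -2.303, -0.002]
ft_force: [-9.1, 10.1, 5.6]
grip_width: 0.158
grasp_force: 36.3
```

```bash
python3 -c "
from h import *
go([433,310,270],-177)
print(ctrl.state()['wrist_torque'])"
```

```text
at [ 544.2 -191.3  145. ] yhead 4.5 j7 0.52 t 5.70 shift cm [ 50.9   -7.19 -12.28] twist -178.5 tilt [-0.002  0.004] F [-9.1 10.1  5.6]
[ 2.14375994  2.23116854 -0.3448791 ]
```

Call:
drive_tool --increments '[[4,[0,0,0],-90],[4,[0,0,0],0],[4,[0,0,0],0],[4,[0,0,-5],0],[4,[0,0,-10],0],[6,[0,0,-13],0]]'

```text
time_s: 6.45
position: [546.2, -194.4, 278.1]
orientation: [2.129, 2.303, 0.003]
ft_force: [0.2, 0.7, -0.2]
grip_width: 0.664
grasp_force: 0.0
```

```bash
python3 -c "
from h import *
d=look('w2')
go([433,302,280],2.7)"
```

```text
at [ 547.2 -194.8  281.6] yhead 4.5 j7 0.48 t 6.50 shift cm [50.43 -7.5  -0.08] twist 1.8 tilt [ 0.009 -0.003] F [ 0.6 -0.2  2.9]
```

View pics/w2.png

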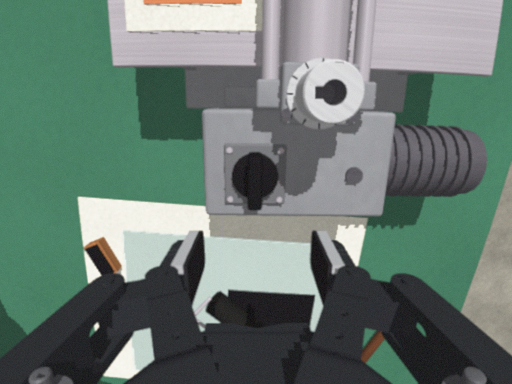

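The isolator is at (255,178). Its bar now runs along the image vertical, which is across the bed, so it is off. Next I move to the key.

Call:
drive_tool --increments '[[6,[6,-0.9,-0.5],0],[6,[12,-1.8,-1],0],[6,[18,-2.7,-1],0],[6,[24,-3.6,-1],0],[6,[30,-4.5,-1],0],[6,[36,-5.4,-1],0],[6,[42,-6.3,-1],1],[6,[48,-7.2,0],2],[6,[50.4,-7.5,0],2],[6,[50.4,-7.5,0],2]]'

```text
time_s: 7.75
position: [432.0, 305.7, 274.3]
orientation: [-2.168, -2.273, -0.001]
ft_force: [0.9, -0.2, -0.7]
grip_width: 0.702
grasp_force: 0.0
```

```bash
python3 -c "
from h import *
go([433,310,280],2.7)
d=look('w3','key_grip','tool_block')
print(proj(d,[433,310,120]))"
```

```text
at [432.  305.7 274.3] yhead 2.7 j7 -0.61 t 7.75 shift cm [ 0.42  0.12 -0.57] twist 0.0 tilt [0. 0.] F [ 0.9 -0.2 -0.7]
key_grip 0.68 [247. 109. 277. 218.]
tool_block 0.69 [231.  68. 305. 194.]
[259.30878917 172.16920952]
```

View pics/w3.png

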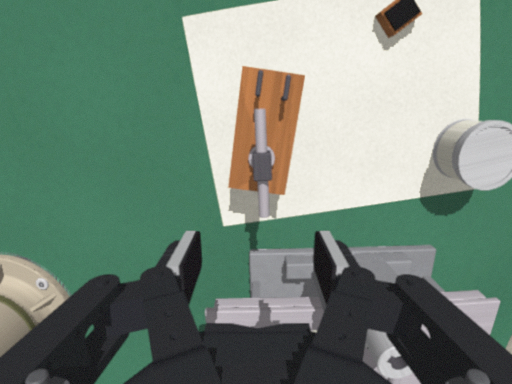

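```bash
python3 -c "
from h import *
d=load('w3');a=grab('top')
print(tri([ray(d,262,162),ray(a,242*.64,348.5*.64)]))
p,q=onz(d,260.3,111,108),onz(d,264.3,214,108)
print(p,q,np.linalg.norm(p-q),np.degrees(np.arctan2(*(p-q)[:2][::-1])),(p+q)/2)
im=cv2.imread('pics/w3.png')
c=cv2.resize(im[90:230,200:320],None,fx=4,fy=4,interpolation=cv2.INTER_CUBIC);cv2.imwrite('pics/w3c.png',c)
print(onz(d,262,150,120),onz(d,262,180,120))
"
```

```text
(array([436.54654821, 314.00136154,  84.31824517]), [np.float64(0.3196584093079161), np.float64(0.3196584093079365)])
[431.00320296 372.51391097 108.        ] [441.44255841 258.26333464 108.        ] 114.72651975022407 95.22075890219566 [436.22288068 315.38862281 108.        ]
[434.60604685 333.64903405 120.        ] [436.29524347 301.58836522 120.        ]
```

View pics/w3c.png

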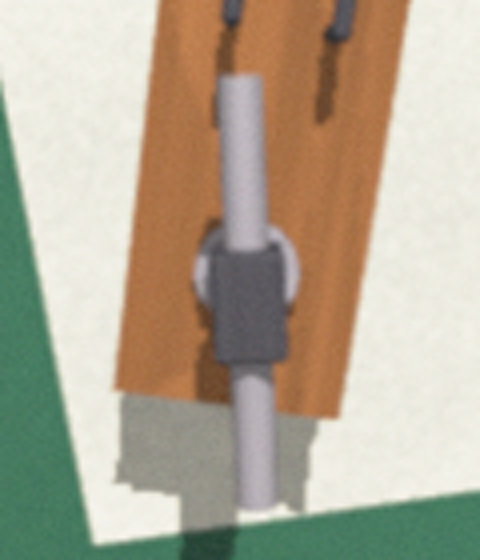

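The crop shows the head top at full-image pixel (263,165), with the bar from (260,109) to (264,217). That measures 120 mm at z = 108, as it should, with heading 95°. I'll descend and grasp.

```bash
python3 -c "
from h import *
go([436.3,314.5,89],5.2)"
```

```text
at [433.8 302.  274.7] yhead 2.2 j7 -0.61 t 7.95 shift cm [ 1.24  0.28 18.57] twist -3.0 tilt [ 0.001 -0.   ] F [ 0.5  0.3 -0.1]
```

```bash
python3 -c "
from h import *
for i in range(4):
  go([436.3,314.5,89],5.2);d=look('w4')
  print(proj(d,[436.3,314.5,120]),proj(d,[441.44,258.3,108]))
"
```

```text
at [433.8 302.  274.7] yhead 2.2 j7 -0.61 t 7.95 shift cm [ 1.24  0.28 18.57] twist -3.0 tilt [ 0.001 -0.   ] F [ 0.5  0.3 -0.1]
[260.94147031 164.40626333] [263.15566566 210.60056762]
at [433.7 302.1 274.7] yhead 2.2 j7 -0.61 t 8.00 shift cm [ 1.23  0.29 18.57] twist -3.0 tilt [0.001 0.   ] F [-0.7 -0.1  0.3]
[261.05825232 164.51190778] [263.27611999 210.69701729]
at [433.6 302.2 274.7] yhead 2.2 j7 -0.61 t 8.05 shift cm [ 1.21  0.31 18.57] twist -3.0 tilt [0.001 0.   ] F [-0.2  0.3  1. ]
[261.18401182 164.71187945] [263.39021504 210.87917983]
at [433.4 302.5 274.6] yhead 2.2 j7 -0.61 t 8.10 shift cm [ 1.18  0.33 18.56] twist -3.0 tilt [0.001 0.   ] F [ 0.1  1.  -0.9]
[261.35792723 164.97423337] [263.53926021 211.11924742]
```

```bash
python3 -c "
from h import *
a,b=[cv2.imread(f'pics/{n}.png',0)[90:230,200:320].astype(np.float32) for n in('w3','w4')]
(sx,sy),r=cv2.phaseCorrelate(a,b,cv2.createHanningWindow((120,140),cv2.CV_32F));print(sx,sy,r)
d=load('w4')
p,q=onz(d,260.3+sx,109+sy,108),onz(d,264.3+sx,217+sy,108)
print(p,q,np.linalg.norm(p-q),np.degrees(np.arctan2(*(p-q)[:2][::-1])),(p+q)/2)
go([*((p+q)/2)[:2],89],np.degrees(np.arctan2(*(p-q)[:2][::-1]))-90)
"
```

```text
-1.0933896236720386 -2.7757508136512428 0.9909337902510608
[431.67249907 374.04591737 108.        ] [441.23263471 254.47000981 108.        ] 119.95746688818939 94.57109459098517 [436.45256689 314.25796359 108.        ]
at [433.2 302.7 274.5] yhead 2.2 j7 -0.61 t 8.15 shift cm [ 1.14  0.36 18.55] twist -2.3 tilt [0. 0.] F [-0.1 -1.  -0.3]
```

Call:
drive_tool --increments '[[5.5,[1.1,0.36,5],-2.4],[5.5,[1.1,0.36,10],-2.4],[5.5,[1.1,0.36,13],-2.4],[5.5,[1.1,0.36,13.5],-2.4],[5.5,[1.1,0.36,13.5],-2.4],[5.5,[1.1,0.36,13.5],-2.4]]'

```text
time_s: 8.9
position: [436.9, 315.3, 141.1]
orientation: [2.128, 2.31, 0.005]
ft_force: [-0.2, 1.0, 0.7]
grip_width: 0.642
grasp_force: 0.0
```

```bash
python3 -c "
from h import *
go([436.4,314.3,89],4.6)"
```

```text
at [436.9 315.3 141.1] yhead 4.7 j7 -0.57 t 8.90 shift cm [-0.11 -0.07  5.21] twist 0.1 tilt [0.002 0.002] F [-0.2  1.   0.7]
```

Call:
drive_tool --increments '[[5.5,[0,0,3],0],[5.5,[0,0,5.1],0],[5.5,[0,0,5.1],0],[5.5,[0,0,5.1],0],[1,[0,0,5.1],0],[1,[0,0,5.1],0],[1,[0,0,5.1],0],[1,[0,0,5.1],0],[1,[0,0,5.1],0]]' --force 60

```text
time_s: 10.02
position: [436.4, 315.1, 89.3]
orientation: [2.128, 2.31, 0.002]
ft_force: [-0.2, -0.5, 6.3]
grip_width: 0.223
grasp_force: 58.5
```

Call:
drive_tool --increments '[[1,[0,0,-3],0],[1,[0,0,-8],0],[1,[0,0,-14],0],[1,[0,0,-19],0],[1,[0,0,-23],0]]' --force 100

```text
time_s: 10.65
position: [435.8, 314.5, 320.2]
orientation: [2.128, 2.311, 0.001]
ft_force: [0.9, 0.2, -3.1]
grip_width: 0.217
grasp_force: 98.2
```

```bash
python3 -c "
from h import *
go([578,105,315],4.6)
print(ctrl.state()['grip_width'])"
```

```text
at [435.8 314.5 320.2] yhead 4.7 j7 -0.58 t 10.65 shift cm [-22.05  12.46   0.51] twist 0.1 tilt [0.    0.001] F [ 0.9  0.2 -3.1]
0.21705033521276823
```

Call:
drive_tool --increments '[[1,[-4,2.5,0],0],[1,[-8.5,5,0],0],[1,[-13,7.5,0],0],[1,[-17.5,10,0],0],[1,[-21,12,0],0],[1,[-22,12.5,0],0],[1,[-22,12.5,0],0],[1,[-22,12.5,0],0],[1,[-22,12.5,0],0]]'

```text
time_s: 11.78
position: [578.0, 107.3, 318.3]
orientation: [-2.125, -2.313, -0.0]
ft_force: [-1.3, -0.4, -2.2]
grip_width: 0.221
grasp_force: 98.1
```

```bash
python3 -c "
from h import *
go([578,147,315],4.6)
d=look('w5','hub_mouth')
go([578,147,315],4.6)
print(proj(d,[578,148,211]))
s=grab('side');c=ctrl.state()['position'];u=proj(s,[c[0],c[1],c[2]-30]);print(u)
x,y=map(int,u);c2=cv2.resize(s['image'][y-40:y+50,x-40:x+40],(533,600),interpolation=cv2.INTER_CUBIC)
w=cv2.resize(d['image'][0:300,150:400],(500,600),interpolation=cv2.INTER_CUBIC)
cv2.imwrite('pics/w5c.png',np.hstack([cv2.resize(w,(400,480)),cv2.resize(c2,(400,480))]))
"
```

```text
at [578.  107.3 318.3] yhead 4.8 j7 -0.09 t 11.78 shift cm [3.95 0.34 0.33] twist 0.2 tilt [-0.     0.001] F [-1.3 -0.4 -2.2]
hub_mouth 0.86 [235. 116. 288. 163.]
at [578.2 106.7 318.4] yhead 4.8 j7 -0.09 t 11.88 shift cm [4.02 0.32 0.34] twist 0.2 tilt [-0.  0.] F [ 0.9  0.  -3.1]
[262.56791989 143.69486401]
[265.76699181 145.10457979]
```

View pics/w5c.png

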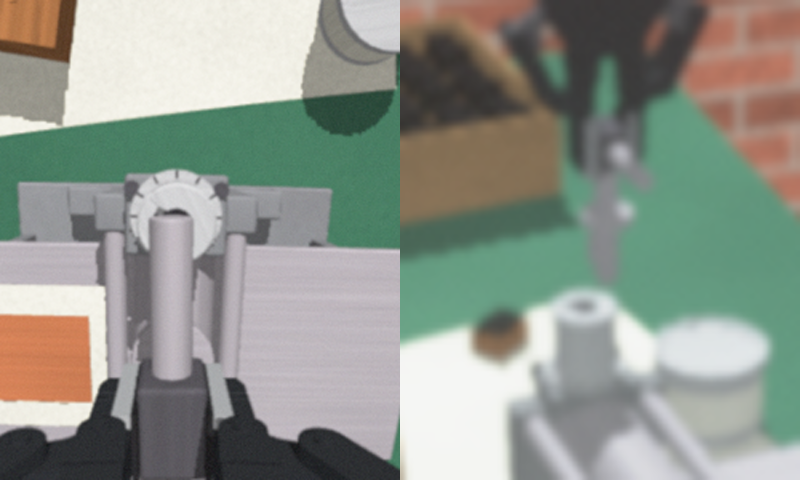

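Call:
drive_tool --increments '[[1,[-1,-3.5,0],0],[1,[-1,-3.5,0],0],[1,[-1,-3.5,0],0],[1,[-1,-3.5,0],0],[1,[-1,-3.5,0],0]]'

```text
time_s: 12.55
position: [544.8, 93.1, 318.1]
orientation: [-2.128, -2.311, 0.0]
ft_force: [0.0, 0.6, -2.8]
grip_width: 0.219
grasp_force: 99.0
```

```bash
python3 -c "
from h import *
d=look('w6','hub_mouth')
go([578,147,315],4.6)
ims=[]
for i in range(6): s=grab('side');ims.append(s['image'].astype(float))
c=ctrl.state()['position'];A=np.mean(ims,0)
for k in(31,35,43,53,61,69,71):
  print(k,proj(s,[c[0],c[1],c[2]-k]),[proj(s,[c[0]+e,c[1]-.08*0,c[2]-k])[0].round(1) for e in(-12,-8,8,12)])
x,y=map(int,proj(s,[c[0],c[1],c[2]-50]))
c2=cv2.resize(A[y-15:y+20,x-15:x+15].astype(np.uint8),(400,467),interpolation=cv2.INTER_CUBIC)
np.save('pics/A.npy',A[y-15:y+20,x-15:x+15]);print(x-15,y-15)
w=cv2.resize(d['image'][70:190,235:335],(400,467),interpolation=cv2.INTER_CUBIC)
cv2.imwrite('pics/w6c.png',np.hstack([w,c2]))
"
```

```text
hub_mouth 0.9 [271. 101. 326. 152.]
at [544.7  92.9 318.1] yhead 4.7 j7 -0.09 t 12.65 shift cm [5.11 3.76 0.3 ] twist 0.1 tilt [-0. -0.] F [ 0.7  0.1 -2.7]
31 [256.67674349 148.63505873] [np.float64(252.9), np.float64(254.2), np.float64(259.2), np.float64(260.4)]
35 [256.6966784 149.8103739] [np.float64(253.0), np.float64(254.2), np.float64(259.2), np.float64(260.4)]
43 [256.73634798 152.14980186] [np.float64(253.0), np.float64(254.3), np.float64(259.2), np.float64(260.4)]
53 [256.78556157 155.05318182] [np.float64(253.1), np.float64(254.3), np.float64(259.2), np.float64(260.5)]
61 [256.8246357  157.35925683] [np.float64(253.1), np.float64(254.4), np.float64(259.3), np.float64(260.5)]
69 [256.86344779 159.65063596] [np.float64(253.2), np.float64(254.4), np.float64(259.3), np.float64(260.5)]
71 [256.87311006 160.22119382] [np.float64(253.2), np.float64(254.4), np.float64(259.3), np.float64(260.5)]
241 139
```

View pics/w6c.png

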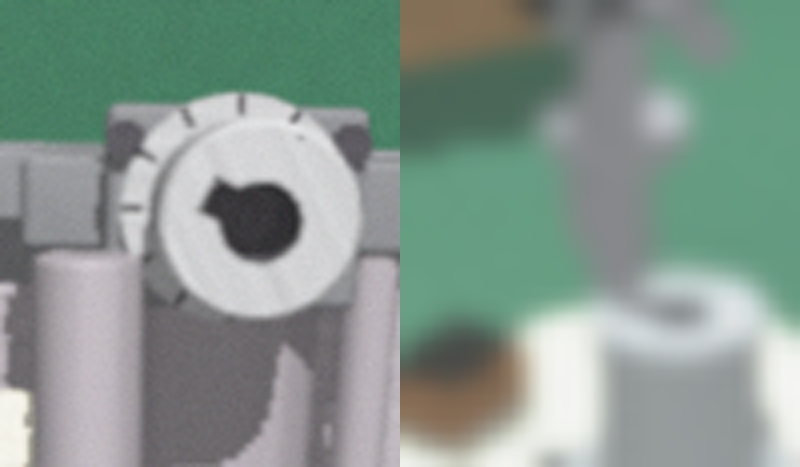

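```bash
python3 -c "
from h import *
A=np.load('pics/A.npy')
# greenness: G-R
g=A[:,:,1]-A[:,:,2]
for y in range(4,24): print(y+139,np.round(g[y,8:26]).astype(int))
d=load('w6');im=cv2.imread('pics/w6.png',0)
x0,y0=235,70
c=[x0+260/4.0,y0+219/3.89]
print(c,onz(d,*c,211))
b=im[105:150,275:325];m=(b<90).astype(np.uint8);n,l,s,cc=cv2.connectedComponentsWithStats(m);print(s,cc+[275,105])
for r in b[8:36,8:40]: print(''.join('#' if v<90 else '.' for v in r))
"
```

```text
143 [20 23 24 25 20 11  4  1  2  7 21 39 43 34 23 21 30 44]
144 [28 29 28 27 20 11  3  1  2  7 20 38 47 47 42 41 46 52]
145 [29 29 27 24 17  9  3  1  2  5 15 27 38 47 51 53 54 55]
146 [29 28 24 18 10  6  2  2  1  3  7 13 23 37 49 54 56 56]
147 [29 26 20 12  6  3  2  1  1  1  2  6 13 27 45 54 55 55]
148 [32 30 22 11  5  2  2  1  1  1  1  3  8 23 44 54 55 56]
149 [41 40 31 16  6  2  1  1  1  1  2  3 10 27 46 54 56 56]
150 [51 50 41 26 11  4  1  1  1  2  4  9 20 36 49 55 56 56]
151 [55 54 49 36 19  6  2  1  2  3 10 22 35 47 54 55 56 56]
152 [56 55 52 42 23  8  2  1  2  6 17 34 47 53 55 55 56 56]
153 [55 55 53 43 25  8  2  1  2  6 20 39 51 54 55 55 55 56]
154 [56 55 54 45 28  9  2  1  2  6 20 38 51 54 55 55 55 56]
155 [56 56 54 47 29 11  3  2  2  6 18 37 50 54 54 55 55 55]
156 [55 55 54 49 34 16  6  2  2  5 18 35 49 53 54 54 54 54]
157 [55 55 54 52 41 26 11  4  2  6 18 34 47 52 52 53 53 54]
158 [54 55 55 54 48 35 17  6  2  5 16 31 40 43 44 46 47 50]
159 [55 55 55 55 51 40 22  8  3  5 12 21 25 26 28 30 33 38]
160 [55 55 54 54 51 42 26 11  4  4  8 11 14 14 14 16 19 23]
161 [54 52 49 46 42 
[... 679 characters left out ...]
.......
....####################........
....#####################.......
....######################......
...#######################......
....#######################.....
......#####################.....
.......####################.....
........###################.....
........###################.....
........##################......
........##################......
.........#################......
.........################.......
..........##############........
...........############.........
.............########...........
................................
................................
................................
................................
................................
```

```bash
python3 -c "
from h import *
d=load('w6')
c=onz(d,300.3,127,211);k=onz(d,288.5,120,211)
print(c,k,np.linalg.norm(c-k),np.degrees(np.arctan2(*(c-k)[:2][::-1])))
a,b=load('w5'),d
print(tri([ray(a,261.5,139.5),ray(b,298.5,126.5)]))
go([576,150.3,300],-26)
"
```

```text
[575.79766815 150.62736034 211.        ] [565.09379897 155.57185603 211.        ] 11.790710461039396 -24.79388497072022
(array([577.14497741, 149.54492157, 191.77986126]), [np.float64(0.23238433383025056), np.float64(0.2323843338302893)])
at [544.5  92.8 318.3] yhead 4.7 j7 -0.09 t 12.95 shift cm [5.47 3.61 1.82] twist 30.7 tilt [-0. -0.] F [-0.2  0.2 -3.4]
```

Call:
drive_tool --increments '[[1,[2,1.2,0],10],[1,[4.5,3,0],20],[1,[5.45,3.6,0],29.7],[1,[5.45,3.6,1],29.7],[1,[5.45,3.6,1.8],29.7],[1,[5.45,3.6,1.8],29.7],[1,[5.45,3.6,1.8],29.7],[1,[5.45,3.6,1.8],29.7]]'

```text
time_s: 13.95
position: [576.0, 149.8, 300.8]
orientation: [2.649, 1.688, 0.001]
ft_force: [0.5, -0.0, -3.4]
grip_width: 0.218
grasp_force: 99.1
```

```bash
python3 -c "
from h import *
ims=[]
for i in range(3): s=grab('side');t=grab('top')
go([576,150.3,280],-25)
c=ctrl.state()['position']
for n,d,P in(('s',s,[c[0],c[1],c[2]-60]),('t',t,[576,150,211])):
  x,y=map(int,proj(d,P));print(x,y);ims.append(cv2.resize(d['image'][y-25:y+35,x-25:x+25],(400,480),interpolation=cv2.INTER_CUBIC))
cv2.imwrite('pics/w7.png',np.hstack(ims))
print(proj(s,[576,150.3,211]),proj(s,[*c[:2],c[2]-71]))
"
```

```text
at [575.9 150.1 300.3] yhead -25.0 j7 -0.67 t 14.25 shift cm [0.02 0.   2.03] twist 0.0 tilt [ 0. -0.] F [ 0.3  0.1 -4.1]
261 153
203 165
[261.23621983 161.26353288] [261.17207071 156.32808167]
```

View pics/w7.png

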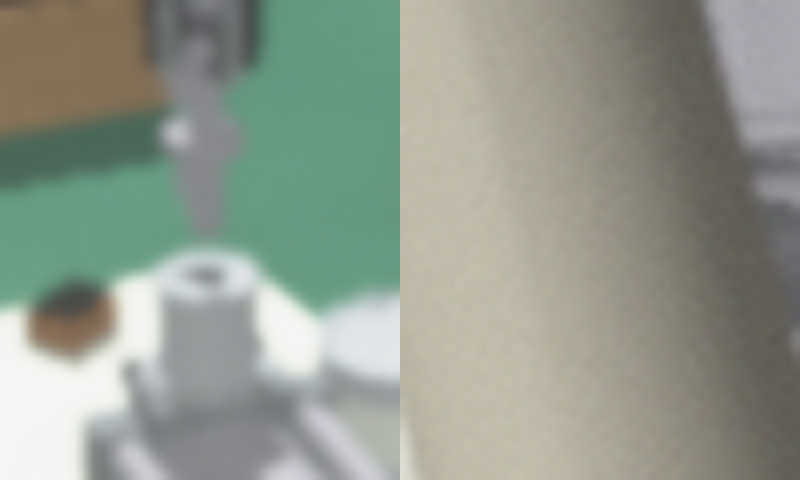

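Call:
drive_tool --increments '[[1,[0,0,1],0],[1,[0,0,1.8],0],[1,[0,0,2.2],0],[1,[0,0,2.6],0],[1,[0,0,2.8],0],[1,[0,0,2.8],0]]'

```text
time_s: 15.0
position: [575.9, 150.1, 272.2]
orientation: [-2.65, -1.688, 0.0]
ft_force: [-0.9, 0.4, -3.1]
grip_width: 0.218
grasp_force: 99.1
```

```bash
python3 -c "
from h import *
go([576,150.3,280],-25)
print(ctrl.state()['wrist_torque'])"
```

```text
at [575.9 150.1 272.2] yhead -25.0 j7 -0.67 t 15.00 shift cm [ 0.03  0.   -0.78] twist -0.0 tilt [-0. -0.] F [-0.9  0.4 -3.1]
[0.04764853 0.02913954 0.03586916]
```

Call:
drive_tool --increments '[[1,[0,0,0.3],0],[1,[0,0,0.6],0],[1,[0,0,0.8],0],[1,[0,0,1.0],0],[1,[0,0,1.2],0],[1,[0,0,1.2],0]]'

```text
time_s: 15.75
position: [575.8, 150.1, 260.1]
orientation: [-2.65, -1.688, 0.001]
ft_force: [-0.7, -0.6, -2.4]
grip_width: 0.217
grasp_force: 99.1
```

```bash
python3 -c "
from h import *
go([576,150.3,230],-25)
print(ctrl.state()['wrist_torque'])"
```

```text
at [575.8 150.1 260.1] yhead -25.0 j7 -0.67 t 15.75 shift cm [0.03 0.01 3.01] twist 0.0 tilt [-0. -0.] F [-0.7 -0.6 -2.4]
[ 0.06482122 -0.00711746  0.08618936]
```

Call:
drive_tool --increments '[[1,[0,0,0.2],0],[1,[0,0,0.4],0],[1,[0,0,0.6],0],[1,[0,0,0.8],0],[1,[0,0,0.9],0],[1,[0,0,0.9],0]]'

```text
time_s: 16.5
position: [576.1, 150.2, 252.0]
orientation: [2.649, 1.688, 0.002]
ft_force: [-2.0, -0.5, 2.9]
grip_width: 0.217
grasp_force: 99.9
```

```bash
python3 -c "
from h import *
go([576,150.3,242],-25)
print(ctrl.state()['wrist_torque'])"
```

```text
at [576.1 150.2 252. ] yhead -25.0 j7 -0.66 t 16.50 shift cm [ 0.01 -0.01  1.  ] twist 0.0 tilt [0.001 0.   ] F [-2.  -0.5  2.9]
[0.02352605 0.26878792 0.07404386]
```

Call:
drive_tool --increments '[[1,[0,0,0.2],0],[1,[0,0,0.4],0],[1,[0,0,0.6],0],[1,[0,0,0.8],0],[1,[0,0,1.0],0],[1,[0,0,1.1],0],[1,[0,0,1.1],0]]' --force 120

```text
time_s: 17.38
position: [575.8, 150.1, 240.2]
orientation: [-2.649, -1.688, 0.001]
ft_force: [-0.7, -4.1, 1.4]
grip_width: 0.215
grasp_force: 193.3
```

```bash
python3 -c "
from h import *
go([576,150.3,242],-25)
print(ctrl.state()['wrist_torque'])"
```

```text
at [575.8 150.1 240.2] yhead -25.0 j7 -0.66 t 17.38 shift cm [ 0.03  0.01 -0.18] twist 0.0 tilt [-0. -0.] F [-0.7 -4.1  1.4]
[-1.17324331  0.78784299  0.14170777]
```

```bash
python3 -c "
from h import *
d=look('w8')
s=grab('side')
go([576,150.3,242],-25);z=ctrl.state();print(z['wrist_torque'],z['grasp_force'],z['grip_width'])
x,y=map(int,proj(s,[576,150,220]))
a=cv2.resize(s['image'][y-25:y+35,x-25:x+25],(400,480),interpolation=cv2.INTER_CUBIC)
cv2.imwrite('pics/w8c.png',np.hstack([cv2.resize(d['image'][60:300,156:356],(400,480)),a]))
"
```

```text
at [575.9 150.1 240.3] yhead -25.0 j7 -0.66 t 17.48 shift cm [ 0.03  0.   -0.17] twist -0.0 tilt [-0.  0.] F [-0.8 -1.9 -4.7]
[-0.17424546 -0.01199661  0.02629676] 194.27831411361694 0.21819460572061575
```

View pics/w8c.png

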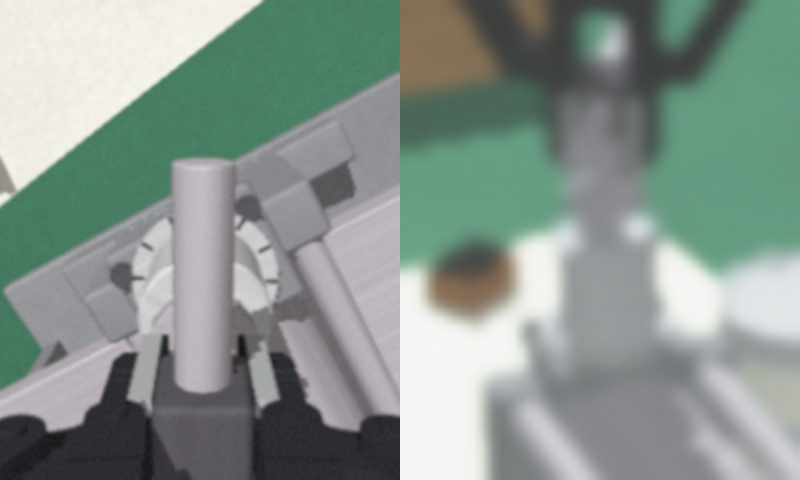

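Call:
drive_tool --increments '[[1,[0,0,0.1],0],[1,[0,0,0.2],0],[1,[0,0,0.2],0]]' --force 100

```text
time_s: 17.85
position: [575.8, 150.1, 238.1]
orientation: [-2.649, -1.688, 0.001]
ft_force: [-1.6, 2.1, -3.4]
grip_width: 0.218
grasp_force: 194.3
```

```bash
python3 -c "
from h import *
for i in range(3):
  go([576,150.3,242],-25);z=ctrl.state();print(z['wrist_torque'],z['grasp_force'],z['grip_width']);d=look('w9')
"
```

```text
at [575.8 150.1 238.1] yhead -25.0 j7 -0.66 t 17.85 shift cm [ 0.03  0.01 -0.39] twist 0.0 tilt [-0. -0.] F [-1.6  2.1 -3.4]
[ 0.57738472 -0.09833862  0.03757159] 194.33898210525513 0.21801086164935474
at [575.8 149.9 238.2] yhead -25.0 j7 -0.66 t 17.90 shift cm [ 0.04  0.   -0.38] twist -0.0 tilt [-0. -0.] F [-1.3 -4.3 -0.3]
[-0.62883282  0.01704854  0.15170988] 194.79059763368127 0.2120120172625682
at [575.8 150.  238.2] yhead -25.0 j7 -0.66 t 17.95 shift cm [ 0.04  0.   -0.38] twist 0.0 tilt [-0. -0.] F [ 3.1  3.  -1.7]
[-0.67394104  0.20935048 -0.01175832] 195.79238176345825 0.2123477488895445
```

```bash
python3 -c "
from h import *
z=grab('wrist');cv2.imwrite('pics/w10.png',z['image']);TC=np.array(z['T_tool_cam']);z['Tw']=TC
for n in('w5','w6','w8','w9','w10'):
  im=cv2.imread(f'pics/{n}.png').astype(int)
  print(n)
  for r in(134,140,150,170,190,210):
    row=cv2.GaussianBlur(im.astype(np.uint8),(3,3),0)[r,225:295].astype(int);g=np.abs(np.diff(row,axis=0)).sum(1);e=np.argsort(g)[::-1][:4]+225
    print(r,sorted(e),end=' ')
  col=im[110:240,259];g=np.abs(np.diff(col,axis=0)).sum(1);print('col',sorted(np.argsort(g)[::-1][:8]+110))
for h in(0,5,10,15,20,25):  # key raised by h in grip
  print(h,[proj(z,[60,s*6,-19-h]).round(1) for s in(-1,1)],[proj(z,[15,s*6,-19-h]).round(1) for s in(-1,1)],proj(z,[15,0,-31-h]).round(1))
"
```

```text
w5
134 [np.int64(245), np.int64(246), np.int64(267), np.int64(268)] 140 [np.int64(231), np.int64(241), np.int64(242), np.int64(270)] 150 [np.int64(236), np.int64(237), np.int64(238), np.int64(242)] 170 [np.int64(226), np.int64(227), np.int64(272), np.int64(273)] 190 [np.int64(227), np.int64(228), np.int64(288), np.int64(289)] 210 [np.int64(227), np.int64(228), np.int64(270), np.int64(287)] col [np.int64(129), np.int64(130), np.int64(131), np.int64(132), np.int64(133), np.int64(134), np.int64(236), np.int64(237)]
w6
134 [np.int64(270), np.int64(291), np.int64(292), np.int64(293)] 140 [np.int64(277), np.int64(278), np.int64(279), np.int64(280)] 150 [np.int64(235), np.int64(236), np.int64(269), np.int64(270)] 170 [np.int64(240), np.int64(241), np.int64(269), np.int64(270)] 190 [np.int64(229), np.int64(230), np.int64(240), np.int64(241)] 210 [np.int64(230), np.int64(231), np.int64(234), np.int64(235)] col [np.int64(111), np.int64(128), np.int64(133), np.int64(134), np.int64(135), np.int64(236), np.int64(237), np.int64(238)]
w8
134 [np.int64(281), np.int64(282), np.int64(283), np.int64(28
[... 1452 characters left out ...]
64(148), np.int64(150), np.int64(151)]
0 [array([246.2, 134.9]), array([274.5, 134.9])] [array([247.2, 232.2]), array([272.8, 232.2])] [260.3 244.2]
5 [array([245.8, 136.1]), array([275.3, 136.2])] [array([246.8, 236.9]), array([273.4, 236.9])] [260.4 249.8]
10 [array([245.3, 137.5]), array([276.1, 137.5])] [array([246.5, 242. ]), array([274., 242.])] [260.6 255.9]
15 [array([244.8, 139. ]), array([276.9, 139. ])] [array([246. , 247.5]), array([274.7, 247.5])] [260.7 262.6]
20 [array([244.2, 140.6]), array([277.9, 140.6])] [array([245.6, 253.4]), array([275.4, 253.4])] [260.9 269.8]
25 [array([243.6, 142.3]), array([278.9, 142.4])] [array([245.1, 259.8]), array([276.2, 259.8])] [261.1 277.7]
```

Call:
drive_tool --increments '[[3.5,[0,0,0],0],[3.5,[0,0,0],0],[3.5,[0,0,0],0],[3.5,[0,0,-0.7],0],[3.5,[0,0,-1.4],0],[3.5,[0,0,-1.4],0],[3.5,[0,0,-1.4],0]]' --force 60

```text
time_s: 18.92
position: [575.9, 150.1, 252.3]
orientation: [-2.65, -1.688, -0.0]
ft_force: [0.0, -0.3, -1.1]
grip_width: 0.411
grasp_force: 0.0
```

```bash
cat > m.py <<'E'
from h import *
import sys
def head(im):
    # bar width at rows & bar/head boundary along column 258
    g=cv2.GaussianBlur(im,(5,5),0).astype(int)
    col=g[200:300,256:262].mean(1).sum(1);b=200+np.argmin(np.diff(col))
    col2=g[110:170,256:262].mean(1);t=110+np.argsort(np.abs(np.diff(col2,axis=0)).sum(1))[::-1][:4]
    return b,sorted(t)
if __name__=="__main__":
    d=look(sys.argv[1])
    for n in('w5','w6','w8','w10',sys.argv[1]): print(n,head(cv2.imread(f'pics/{n}.png')))
    go([576,150.3,242],-25);z=ctrl.state();print(z['wrist_torque'],z['grasp_force'],z['grip_width'])
E
python3 m.py w11
```

```text
w5 (np.int64(237), [np.int64(129), np.int64(130), np.int64(133), np.int64(134)])
w6 (np.int64(237), [np.int64(133), np.int64(134), np.int64(135), np.int64(136)])
w8 (np.int64(255), [np.int64(137), np.int64(138), np.int64(139), np.int64(140)])
w10 (np.int64(260), [np.int64(141), np.int64(142), np.int64(143), np.int64(144)])
w11 (np.int64(233), [np.int64(129), np.int64(130), np.int64(131), np.int64(132)])
at [575.8 150.1 252.1] yhead -25.0 j7 -0.66 t 18.98 shift cm [0.03 0.01 1.01] twist 0.0 tilt [-0. -0.] F [ 0.2  0.7 -0.4]
[-0.01658171  0.00973799 -0.05167929] 0.0 0.4098036973706818
```

Call:
drive_tool --increments '[[1,[0,0,0],0],[1,[0,0,0],0],[1,[0,0,0],0],[1,[0,0,0],0],[1,[0,0,0],0],[1,[0,0,0],0]]' --force 100

```text
time_s: 19.73
position: [575.9, 150.0, 252.3]
orientation: [2.65, 1.688, -0.0]
ft_force: [-0.4, -0.6, 0.0]
grip_width: 0.22
grasp_force: 97.7
```

```bash
python3 m.py w12|tail -3
```

```text
w12 (np.int64(236), [np.int64(132), np.int64(133), np.int64(134), np.int64(135)])
at [575.9 150.1 252.3] yhead -25.0 j7 -0.66 t 19.77 shift cm [0.03 0.   1.03] twist -0.0 tilt [-0. -0.] F [0.7 0.2 1.8]
[-0.10841515 -0.09109733 -0.10898351] 97.67394661903381 0.21807411854270434
```

Call:
drive_tool --increments '[[1,[0,0,0.1],0],[1,[0,0,0.2],0],[1,[0,0,0.3],0],[1,[0,0,0.4],0],[1,[0,0,0.4],0]]'

```text
time_s: 20.4
position: [575.9, 150.1, 248.3]
orientation: [2.65, 1.688, 0.0]
ft_force: [-0.4, -0.4, 3.9]
grip_width: 0.218
grasp_force: 98.3
```

```bash
python3 m.py w13|tail -3
```

```text
w13 (np.int64(236), [np.int64(132), np.int64(133), np.int64(134), np.int64(135)])
at [575.9 150.1 248.4] yhead -25.0 j7 -0.66 t 20.45 shift cm [ 0.02 -0.    0.64] twist -0.0 tilt [0. 0.] F [ 0.3 -1.1  3.7]
[-0.08802682  0.04765622  0.11102361] 98.27695369720459 0.21989447951798222
```

Call:
drive_tool --increments '[[1,[0,0,0.1],0],[1,[0,0,0.2],0],[1,[0,0,0.3],0],[1,[0,0,0.4],0],[1,[0,0,0.4],0]]'

```text
time_s: 21.08
position: [576.0, 150.1, 244.4]
orientation: [2.65, 1.688, 0.0]
ft_force: [-0.9, -1.3, 5.2]
grip_width: 0.218
grasp_force: 98.5
```

```bash
python3 m.py w14|tail -3
```

```text
w14 (np.int64(236), [np.int64(132), np.int64(133), np.int64(134), np.int64(135)])
at [576.  150.1 244.4] yhead -25.0 j7 -0.66 t 21.12 shift cm [ 0.02 -0.    0.24] twist -0.0 tilt [0. 0.] F [-0.6 -1.1  5.3]
[-0.24505331  0.11748815  0.0596092 ] 98.56563806533813 0.2158627198578158
```

Tracking the spring well: no slip, and the force is rising as expected. Now the last few millimetres, in small steps.

Call:
drive_tool --increments '[[1,[0,0,0.05],0],[1,[0,0,0.1],0],[1,[0,0,0.15],0],[1,[0,0,0.2],0],[1,[0,0,0.2],0]]'

```text
time_s: 21.75
position: [576.0, 150.1, 242.6]
orientation: [2.65, 1.688, 0.001]
ft_force: [-1.1, -0.6, 6.9]
grip_width: 0.219
grasp_force: 98.7
```

```bash
python3 m.py w15|tail -3
```

```text
w15 (np.int64(236), [np.int64(132), np.int64(133), np.int64(134), np.int64(135)])
at [576.  150.1 242.6] yhead -25.0 j7 -0.66 t 21.80 shift cm [ 0.02 -0.01  0.06] twist -0.0 tilt [0. 0.] F [-0.7 -0.8  6.7]
[-0.30763279  0.25020257 -0.01754721] 98.69871139526367 0.21683147607015704
```

Call:
drive_tool --increments '[[1,[0,0,0.03],0],[1,[0,0,0.06],0],[1,[0,0,0.06],0],[1,[0,0,0.06],0]]'

```text
time_s: 22.3
position: [576.0, 150.1, 242.3]
orientation: [2.65, 1.688, 0.001]
ft_force: [-1.2, -0.7, 7.8]
grip_width: 0.213
grasp_force: 98.8
```

```bash
python3 m.py w16|tail -3
```

```text
w16 (np.int64(236), [np.int64(132), np.int64(133), np.int64(134), np.int64(135)])
at [576.1 150.1 242.3] yhead -25.0 j7 -0.66 t 22.35 shift cm [ 0.02 -0.01  0.03] twist -0.0 tilt [0.001 0.   ] F [-0.6 -1.3  7.9]
[-0.2602559   0.41891615  0.10604568] 98.8086998462677 0.21790848780045885
```

Call:
drive_tool --increments '[[1,[0,0,0.04],0],[1,[0,0,0.08],0],[1,[0,0,0.08],0],[1,[0,0,0.08],0]]'

```text
time_s: 22.85
position: [576.3, 150.2, 242.3]
orientation: [2.649, 1.688, 0.003]
ft_force: [-1.2, -1.2, 11.3]
grip_width: 0.217
grasp_force: 99.3
```

```bash
python3 m.py w17|tail -3
```

```text
w17 (np.int64(236), [np.int64(132), np.int64(133), np.int64(134), np.int64(135)])
at [576.3 150.2 242.3] yhead -25.0 j7 -0.66 t 22.90 shift cm [-0.   -0.03  0.03] twist -0.0 tilt [0.002 0.001] F [-1.3 -1.  11.4]
[-0.37503938  0.62576018 -0.08020089] 99.28367972373962 0.22011548157900931
```

Call:
drive_tool --increments '[[1,[0,0,0.03],0],[1,[0,0,0.06],0],[1,[0,0,0.06],0],[1,[0,0,0.06],0],[1,[0,0,0.06],0],[1,[0,0,0.06],0],[1,[0,0,0.06],0]]'

```text
time_s: 23.78
position: [576.4, 150.3, 242.2]
orientation: [2.649, 1.688, 0.004]
ft_force: [-2.2, -1.0, 14.9]
grip_width: 0.214
grasp_force: 99.7
```

```bash
python3 m.py w18|tail -3
```

```text
w18 (np.int64(236), [np.int64(132), np.int64(133), np.int64(134), np.int64(135)])
at [576.5 150.3 242.2] yhead -25.0 j7 -0.66 t 23.82 shift cm [-0.02 -0.04  0.02] twist 0.0 tilt [0.003 0.001] F [-2.8 -2.1 15.1]
[-0.26057136  0.75870214  0.15616843] 99.70603466033936 0.21723453006939855
```

```bash
python3 -c "
from h import *
print(ctrl.job_done())"
```

```text
the job is handed in; nothing more can be done
None
```

The job is handed in, with no verdict returned: the isolator was turned to off first, then the T-key was keyed into the left pressure screw and is gripped and held home, pressing about 8 N beyond the spring; my first push slipped in the grip and I had to regrip once.

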